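# Clear the carving bench, then hold the dust-port shutter half open

### The arm

A 6-joint arm with a two-finger parallel gripper is mounted at the origin on the work surface. World frame = base frame: x ahead of the robot, y to its left, z up, the work surface at z = 0. Lengths are in m, angles in rad, forces in N, time in s.
With the tool pointing down it reaches from about 0.225 to 0.875 m from the base axis. Payload 3.4 kg.
Tool frame: the origin (TCP) lies midway between the tips of the shut fingers; the grasp point (between the pads) lies 19 mm behind it (manip.grip_point_offset is the distance from the TCP to the grasp point, in m); z points along the fingers, y is the line along which they close (so a half turn about z gives the same grasp; the last joint's range is limited). The gripper opens to 85 mm and grips with 20 to 120 N. Pads are 22 mm wide; open, the fingers measure 114 mm over their backs; the gripper's body (76 mm by 85 mm) begins 54 mm behind the grasp point. The pads swing forward as they close: fully open they stand 13 mm farther back than shut.
Start: joints at [-1.292, 0.276, 1.505, -0, 1.361, -0.121], TCP at [0.224, -0.53, 0.231] pointing down, gripper open.
Joint ranges: [-2.89, 2.89], [-0.75, 2.08], [0.22, 2.7], [-1.18, 4.32], [0.11, 2.71], [-2.7, 2.7]. Speed limits (rad/s): [2.57, 2.57, 3.14, 3.14, 3.14, 3.14].

### API

Orientations are given as a unit quaternion [w, x, y, z].
In Python, from rig import manip gives the robot as it stands.
- The arm moves only by the shell command python3 -m handwheel 'ROWS' [FORCE]. ROWS is JSON, a list of rows, each an object with "translation": the shift along the tool's x, y, z in m, a list of three; "angular": the turn, a rotation vector about the tool's x, y, z in degrees, a list of three; "hand": the closure, from 0 (fully open) to 1 (shut). A call has 1 to 10 rows; each row shifts and turns the commanded pose from where the row before left it, along the tool's axes as they then stand; what a row does not reach is not made up. A row lasts 1/12 s, in which the tool goes at most 41.7 mm and 7.16 degrees, less where a joint would pass 70% of its speed; a pose out of reach is approached as far as the arm can. A call with a gripper value outside its range is refused whole. The fingers move at their own pace and stop on an object; FORCE is the grip in N (left out, the last holds). Time passes only in rows, so rows that do not move let the fingers close. It gives the time, the measured TCP pose, the force, the opening and the grip force at its end, in the units of the state.
- manip.get_state(): the state, without advancing time (a new reading comes with each control period).
- manip.get_image(name): name is "scene" or "top" or "wrist"; returns the picture (400x640x3 uint8, red, green, blue); there is no depth.
- manip.camera_info(name): a dict with "camera_matrix" (3x3 intrinsics, pixels), "eye" and "orientation" of the camera in the world; the wrist camera has in their place "tool_from_camera" (4x4, takes a point from camera to tool coordinates, whose origin is the TCP and whose axes are the flange's). Camera axes: x right, y down, z forward; pixel columns grow to the right and rows downward; lengths in m; the calibration is good to about 2 mm. The wrist camera is an equidistant fisheye: a pixel r from the principal point sees the ray r / f radians off the axis. A picture is of the moment at which its call begins: read the wrist's pose just before it. camera_info takes no time and is no camera call.
- manip.sign_off(): hands the job in; it is judged then, once.
The state is a dict: "clock": time; "qpos": joint angles; "qd": joint speeds; "effort": joint torques, N m; "position": TCP position; "ee_rot": TCP orientation; "contact_force": force on the tool from outside, world axes, zero at the start; "moment": the same for the moment, N m; "width": finger opening in m; "gripper_force": force on a finger pad.
Only numpy, scipy, OpenCV 4.12 (cv2) and the standard library are available. Lean on these libraries where they do the work, as an engineer would, in place of code of your own. Each camera call takes 0.05 s, during which the arm holds its last target. There are 200 camera calls.

### The job

Before suction is let in, sort the loose pieces: put both carved shell discs in the round dish and the graver flat in the rectangular tray, setting each down rather than dropping it from a height, and keep the dust-port shutter shut until all three are sorted. Then slide the shutter by its upright tab against its spring to half travel, where the tab stands in line with the two tall studs on the side rails, and finish while holding it still there, because it springs shut when let go. Leave the jar, the cup and the sharpening stone where they are.

Things in the scene. Friction and masses are not known exactly. Their poses are not given: they have to be found in the camera images.
- port: fixed aluminium dust-extraction box, 140 (its x) by 220 (its y) by 98 mm high, a white 84 mm pipe leaving its +x face. On top a steel shutter over a black grilled opening slides along the box's y between two side rails (tops at 108 mm, from 55 to 69 mm either side of the centre line). Origin: centre of the underside, z up; the shutter opens towards +y
- shutter (a joint): travel of the shutter in m along the port's +y: 0 shut (where its spring keeps it), 0.08 fully open, half travel 0.04. The spring pulls it shut with about 3 N when shut, 8 N at half and 13 N fully open (125 N/m); friction is slight and it closes when let go
- tab (a point): centre of the shutter's upright steel tab: a plate 36 mm wide (port x), 10 mm thick (port y, the sliding direction), 40 mm tall (102 to 142 mm above the bench, on the shutter's upper face at 102 mm). The point is at mid-height, 122 mm above the bench, and moves with the shutter; axes as the port's. It can be pinched from above across its thickness
- half_mark (a point): where the tab's centre (point tab) stands at half travel: midway between two steel studs (8 mm diameter, one on each side rail, 62 mm either side of the centre line, tops 116 mm above the bench), at 122 mm height, fixed to the port, 5 mm from the port's origin towards its -y
- dish: round shallow grey dish, fixed: 170 mm across the rim, 156 mm across the base, rim 30 mm high, wall 4 mm, inner floor 5 mm above the bench. Origin: centre of the underside
- tray: rectangular grey tray, fixed: 110 mm (its x) by 200 mm (its y), rim 30 mm high, walls 4 mm, inner floor about 4 mm above the bench. Origin: centre of the underside
- shell_a: carved pearl-shell disc: grey-white round disc 52 mm in diameter, 13 mm thick (vertical rim from 2 to 10 mm height) with a small flat hinge lug (24 mm wide, 8 mm thick) that reaches 34 mm from the centre along the disc's +x; lies flat, about 45 g. Origin: centre of the underside, z up; it may be gripped across the disc along its y
- shell_b: second carved pearl-shell disc: grey-white round disc 52 mm in diameter, 13 mm thick (vertical rim from 2 to 10 mm height) with a small flat hinge lug (24 mm wide, 8 mm thick) that reaches 34 mm from the centre along the disc's +x; lies flat, about 45 g. Origin: centre of the underside, z up; it may be gripped across the disc along its y
- graver: graver: wooden square-section handle 85 mm long and 18 mm square (from -75 to +10 mm along its x), brass ferrule, and a steel blade 6 mm square reaching +75 mm; 150 mm long in all, lying along its x, about 60 g. Origin: underside level, middle of the length; the best grip is across the handle (its y), 25 mm from the origin towards -x
- jar: bystander: glass jar with a black lid, 68 mm in diameter, 100 mm tall; origin: centre of the underside
- cup: bystander: white cup, 72 mm in diameter, 85 mm tall; origin: centre of the underside
- stone: bystander: grey sharpening stone 50 by 120 by 22 mm; origin: centre of the underside
There are look-alikes about, which are no part of the job. Leave any green look-alike of the shell_b alone.

How it is judged:
On the way, in this order (a step that is already met when the one before it is completed fails the run):
1. both shell discs lie in the round dish and the graver lies flat in the tray, all let go, the shutter still shut (horizontal distance between each of shell_a, shell_b and dish below 0.065 m and height (world z) of each of shell_a, shell_b, graver below 0.03 m and x of graver in the frame of tray between -0.048 and 0.048 m and y of graver in the frame of tray between -0.06 and 0.06 m and angle between graver's own x axis and vertical between 1.37 and 1.77 rad and contact force between each of the fingers, the arm and shell_a below 0.2 N and contact force between each of the fingers, the arm and shell_b below 0.2 N and contact force between each of the fingers, the arm and graver below 0.2 N and value of joint shutter below 0.015 m), for 0.2 s.
2. the shutter is held at half travel (value of joint shutter between 0.033 and 0.047 m and velocity of joint shutter between -0.02 and 0.02 m/s and contact force between any of the fingers, the arm and port above 2 N), for 0.3 s.
At the end, for the whole second after the job is handed in: Still gripping or pushing the shutter (over 2 N) at 40 mm open within 7 mm, still (under 20 mm/s); shell discs in the dish (within 65 mm of its centre), graver in the tray (middle within 48 mm in tray x, 60 mm in y, level within 0.2 rad), below the rims, let go, at rest (all of step 2 and horizontal distance between each of shell_a, shell_b and dish below 0.065 m and height (world z) of each of shell_a, shell_b, graver below 0.03 m and x of graver in the frame of tray between -0.048 and 0.048 m and y of graver in the frame of tray between -0.06 and 0.06 m and angle between graver's own x axis and vertical between 1.37 and 1.77 rad and contact force between each of the fingers, the arm and shell_a below 0.2 N and contact force between each of the fingers, the arm and shell_b below 0.2 N and contact force between each of the fingers, the arm and graver below 0.2 N and linear speed of each of shell_a, shell_b, graver below 0.03 m/s); the arm keeps its last pose, push and grip.
It fails at once if the shutter is opened more than 15 mm before all three pieces are sorted (value of joint shutter above 0.015 m and not ((horizontal distance between shell_a and dish below 0.065 m and height (world z) of shell_a below 0.03 m) and (horizontal distance between shell_b and dish below 0.065 m and height (world z) of shell_b below 0.03 m) and (x of graver in the frame of tray between -0.048 and 0.048 m and y of graver in the frame of tray between -0.06 and 0.06 m and height (world z) of graver below 0.03 m and angle between graver's own x axis and vertical between 1.37 and 1.77 rad))).
It fails at once if a shell disc or the graver is dropped from a height (out of the gripper with its underside more than 90 mm above the bench) ((height (world z) of shell_a above 0.09 m and contact force between each of the fingers, the arm and shell_a below 0.2 N) or (height (world z) of shell_b above 0.09 m and contact force between each of the fingers, the arm and shell_b below 0.2 N) or (height (world z) of graver above 0.09 m and contact force between each of the fingers, the arm and graver below 0.2 N)).
It fails at once if the jar, cup or stone is moved by more than 30 mm (distance of any of jar, cup, stone from where it was at the start of the episode above 0.03 m).
It also fails if it takes over 72 s, if anything falls off the work surface, if the arm or the gripper's body presses on something with over 40 N, if the wrist force passes 120 N, or if a joint passes its speed limit or range.

## Working session

There is one attempt and no reset: what is moved stays moved. The work goes in short steps, Python scripts to look and compute and a shell command to move; the robot and the scene stay as the last step left them, time stands still between calls to the robot, and variables do not carry over. Pictures are saved under pics/ and viewed, at most 12 in all, crops included, and the job is handed in when it is done.

```bash
mkdir -p pics; ls
python3 - <<'E'
from rig import manip
import cv2,json
for n in("top","scene"):
    cv2.imwrite(f"pics/{n}0.png",manip.get_image(n)[:,:,::-1])
for n in("top","scene","wrist"):print(n,manip.camera_info(n))
print(manip.get_state(),manip.grip_point_offset)
E
```

```text
pics
top {'camera_matrix': array([[434.28059731,   0.        , 319.18137506],
       [  0.        , 434.28059731, 198.9405901 ],
       [  0.        ,   0.        ,   1.        ]]), 'eye': array([0.37702375, 0.01911987, 1.14328978]), 'orientation': array([-0.03566259,  0.71390995, -0.69871964,  0.02918252])}
scene {'camera_matrix': array([[423.46079864,   0.        , 317.22365987],
       [  0.        , 423.46079864, 205.20433167],
       [  0.        ,   0.        ,   1.        ]]), 'eye': array([ 1.26221555, -0.43601836,  0.83305726]), 'orientation': array([-0.36905203,  0.78200828,  0.45600637, -0.21052753])}
wrist {'camera_matrix': array([[309.70691629,   0.        , 319.51589251],
       [  0.        , 309.70691629, 199.99584819],
       [  0.        ,   0.        ,   1.        ]]), 'tool_from_camera': array([[-8.59485723e-04, -9.56493540e-01, -2.91752240e-01,
         7.56630178e-02],
       [ 9.99999414e-01, -1.01431677e-03,  3.79439137e-04,
        -1.88031483e-04],
       [-6.58860272e-04, -2.91751743e-01,  9.56493851e-01,
        -1.41685780e-01],
       [ 0.00000000e+00,  0.00000000e+00,  0.00000000e+00,
         1.00000000e+00]])}
{'clock': 0.1, 'qpos': array([-1.29202957e+00,  2.76557996e-01,  1.50600510e+00, -5.90489354e-06,
        1.36066721e+00, -1.21002813e-01]), 'qd': array([-0.00080557, -0.0011927 , -0.00428471,  0.00012324,  0.00170869,
        0.00025932]), 'effort': array([ 1.41917899e-03, -4.17698121e+01, -2.46405280e+01, -2.46616737e-04,
        5.69426207e-03,  7.37787559e-06]), 'position': array([ 0.22365884, -0.52922411,  0.2305118 ]), 'ee_rot': array([-8.16047958e-04,  9.80089010e-01,  1.98556950e-01, -6.74013238e-05]), 'contact_force': array([ 0.54006961, -0.88001767,  0.54959747]), 'moment': array([-0.02655611,  0.03988877, -0.07533516]), 'gripper_force': 0.0, 'width': 0.08551987020361188} 0.0187
```

View pics/top0.png

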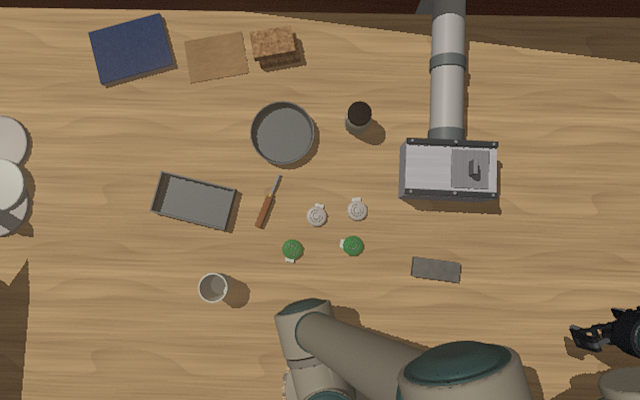

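View pics/scene0.png

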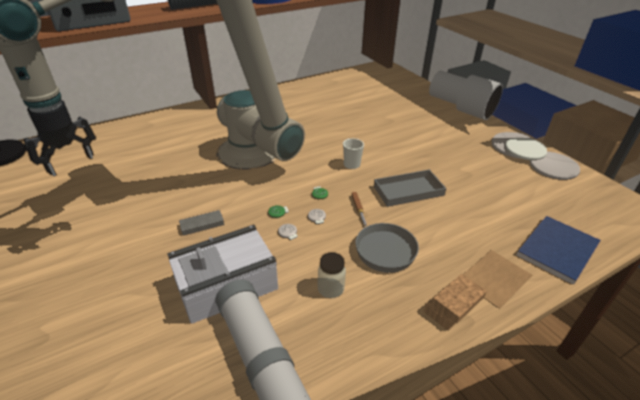

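The top view (x up, y left) shows white shells at about (317,215) and (357,210), with green look-alikes at (292,250) and (352,245). The graver runs from (262,225), the handle end, to (279,178), the blade tip. The dish is at (283,132), the tray at (194,201), the port at (449,170) with its tab at about (474,170), the jar at (359,115), the cup at (213,288) and the stone at (436,269). The scene view agrees with this.

```bash
cat > h.py <<'E'
import numpy as np,cv2
from scipy.spatial.transform import Rotation as R
from rig import manip
def rot(q): return R.from_quat(np.asarray(q)[[1,2,3,0]])
def fixed(name,px,z):
    c=manip.camera_info(name);K=c["camera_matrix"];px=np.atleast_2d(px).astype(float)
    d=np.c_[(px-K[:2,2])/K[0,0],np.ones(len(px))]@rot(c["orientation"]).as_matrix().T
    return c["eye"]+d*((z-c["eye"][2])/d[:,2])[:,None]
def wrist(st,px,z):
    c=manip.camera_info("wrist");K=c["camera_matrix"];T=c["tool_from_camera"];px=np.atleast_2d(px).astype(float)
    u=px-K[:2,2];r=np.linalg.norm(u,axis=1)+1e-9;th=r/K[0,0]
    d=np.c_[u/r[:,None]*np.sin(th)[:,None],np.cos(th)]
    W=rot(st["ee_rot"]).as_matrix();d=d@T[:3,:3].T@W.T;e=st["position"]+W@T[:3,3]
    return e+d*((z-e[2])/d[:,2])[:,None]
def yaw(st): x=rot(st["ee_rot"]).as_matrix()[:,0];return np.degrees(np.arctan2(x[1],x[0]))
def snap(n):
    st=manip.get_state();im=manip.get_image("wrist")[:,:,::-1].copy();cv2.imwrite(f"pics/{n}.png",im);return st,im
def blobs(m,lo,hi):
    n,l,s,c=cv2.connectedComponentsWithStats(m.astype(np.uint8))
    return [(s[i],c[i],np.argwhere(l==i)[:,::-1]) for i in range(1,n) if lo<s[i,4]<hi]
E
python3 - <<'E'
from h import *
im=cv2.imread("pics/top0.png");h=cv2.cvtColor(im,cv2.COLOR_BGR2HSV)
S,V,H=h[...,1].astype(int),h[...,2],h[...,0]
def roi(x0,y0,x1,y1):
    m=np.zeros(S.shape,bool);m[y0:y1,x0:x1]=1;return m
print("white")
for s,c,p in blobs((S<45)&(V>120)&roi(280,190,380,270),30,2000):
    w=fixed("top",p,.011)[:,:2];print(s,c.round(1),w.mean(0).round(4))
print("graver")
m=((H<12)&(S>120))&roi(245,165,300,240)
for s,c,p in blobs(m,30,3000):
    w=fixed("top",p,.015)[:,:2];e=np.linalg.eigh(np.cov(w.T));d=e[1][:,1];t=(w-w.mean(0))@d;print(s,w.mean(0).round(4),d.round(3),t.min(),t.max())
print("grey")
for s,c,p in blobs((S<60)&(V<150)&roi(140,90,325,240),300,20000):
    hull=cv2.convexHull(p.astype(np.int32));(cx,r)=cv2.minEnclosingCircle(hull)
    print(s,c, "circ",fixed("top",cx,.03)[0].round(4),r);b=cv2.boxPoints(cv2.minAreaRect(hull));print(fixed("top",b,.03)[:,:2].round(4).tolist())
print("tip",fixed("top",[[279,178],[474,160]],.01))
for a,b in(((405,140),(497,142)),((400,199),(498,197))):print(fixed("top",[a,b],.108).round(3))
crop=im[95:275,240:510];cv2.imwrite("pics/crop.png",cv2.resize(crop,None,fx=2.9,fy=2.9,interpolation=cv2.INTER_CUBIC))
E
```

```text
white
[347 197  20  23 322] [356.5 208.9] [ 0.457  -0.0673]
[307 203  19  23 322] [316.2 214.6] [0.4399 0.0375]
[340 239   5   9  31] [341.5 242.7] [ 0.3684 -0.0298]
[285 257   9   6  32] [289.  259.7] [0.3216 0.1052]
graver
grey
[ 250  101   64   64 2914] [283.43342485 133.56588881] circ [0.6525 0.1318 0.03  ] 32.120670318603516
[[0.6493, 0.2479], [0.7711, 0.135], [0.6539, 0.0152], [0.5343, 0.1279]]
[ 150  171   86   59 3055] [194.22193126 200.89492635] circ [0.4684 0.3571 0.03  ] 43.77794647216797
[[0.4381, 0.4676], [0.547, 0.4467], [0.5016, 0.2476], [0.3937, 0.2701]]
tip [[ 0.53431597  0.13770539  0.01      ]
 [ 0.59279308 -0.37491914  0.01      ]]
[[ 0.62  -0.175  0.108]
 [ 0.619 -0.397  0.108]]
[[ 0.476 -0.163  0.108]
 [ 0.486 -0.397  0.108]]
```

View pics/crop.png

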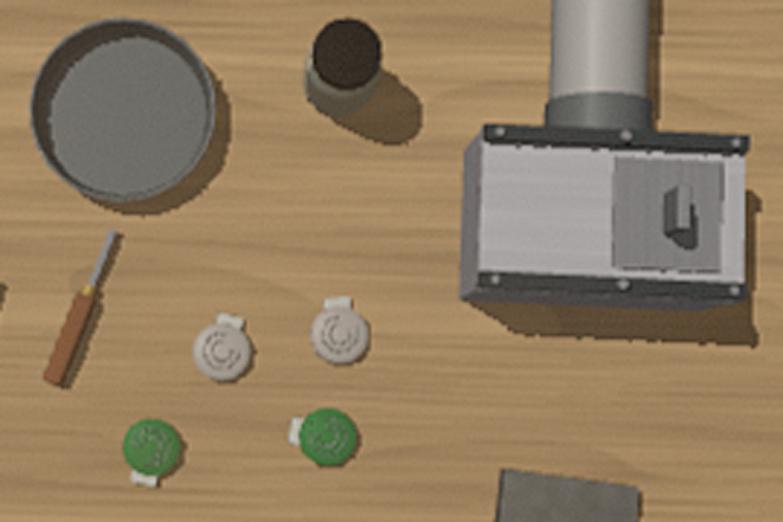

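The crop confirms both white shells with lugs pointing up-image: lug at (319.7,205.7) for the left disc and (356.5,199.1) for the right. The graver's handle centre is at about (265,211). On the port, the studs are at crop (626,135) and (623,285), and the tab stands on the shutter at the right.

Run:
```python
from h import *
def c(x,y): return (x/2.9+240,y/2.9+95)
for n,a,b in(("left",(223,352),(231,321)),("right",(341,334),(338,302))):
    A,B=fixed("top",[c(*a),c(*b)],.011);d=B-A;print(n,A.round(4),np.degrees(np.arctan2(d[1],d[0])))
g=fixed("top",[c(57,380),c(89,290),c(116,234)],.012);d=g[2]-g[0];print("graver",g.round(4),np.linalg.norm(d),np.degrees(np.arctan2(d[1],d[0])))
r=fixed("top",[c(626,135),c(623,285)],.116);print("studs",r.round(4),np.linalg.norm(r[1]-r[0]))
st=manip.get_state();print(yaw(st))
t=np.array([.445,-.068,.13])-st["position"];print("tool delta",rot(st["ee_rot"]).inv().apply(t))
```

```text
left [0.4353 0.0356 0.011 ] -13.18588254553525
right [ 0.4538 -0.0702  0.011 ] 6.135174396820592
graver [[0.4069 0.1841 0.012 ]
 [0.4887 0.1579 0.012 ]
 [0.5402 0.135  0.012 ]] 0.14207410245073476 -20.183188877664477
studs [[ 0.6166 -0.2952  0.116 ]
 [ 0.4917 -0.2919  0.116 ]] 0.1248803880711383
22.905170947681125
tool delta [ 0.38338086 -0.33854514  0.10113612]
```

```bash
python3 -m handwheel '[{"translation":[0.027,-0.024,0],"angular":[0,0,0],"hand":0},{"translation":[0.027,-0.024,0],"angular":[0,0,0],"hand":0},{"translation":[0.027,-0.024,0],"angular":[0,0,0],"hand":0},{"translation":[0.027,-0.024,0],"angular":[0,0,0],"hand":0},{"translation":[0.027,-0.024,0],"angular":[0,0,0],"hand":0},{"translation":[0.027,-0.024,0],"angular":[0,0,0],"hand":0},{"translation":[0.027,-0.024,0],"angular":[0,0,0],"hand":0},{"translation":[0.027,-0.024,0],"angular":[0,0,0],"hand":0},{"translation":[0.027,-0.024,0],"angular":[0,0,0],"hand":0},{"translation":[0.027,-0.024,0],"angular":[0,0,0],"hand":0}]' 40; python3 -m handwheel '[{"translation":[0.027,-0.024,0],"angular":[0,0,0],"hand":0},{"translation":[0.027,-0.024,0],"angular":[0,0,0],"hand":0},{"translation":[0.027,-0.024,0],"angular":[0,0,0],"hand":0},{"translation":[0.027,-0.024,0],"angular":[0,0,0],"hand":0},{"translation":[0,0,0.033],"angular":[0,0,5.6],"hand":0},{"translation":[0,0,0.033],"angular":[0,0,5.6],"hand":0},{"translation":[0,0,0.033],"angular":[0,0,5.6],"hand":0},{"translation":[0,0,0],"angular":[0,0,0],"hand":0},{"translation":[0,0,0],"angular":[0,0,0],"hand":0}]'
python3 - <<'E'
from h import *
st,im=snap("w1");print(st["position"],yaw(st))
E
```

```text
clock: 0.93
position: [0.3792, -0.2017, 0.2311]
ee_rot: [-0.0, 0.98, 0.198, -0.0]
contact_force: [1.0, -0.7, 0.4]
width: 0.0856
gripper_force: 0.0
clock: 1.68
position: [0.4399, -0.0725, 0.1312]
ee_rot: [-0.001, 0.999, 0.055, -0.002]
contact_force: [0.1, -0.4, -0.0]
width: 0.0853
gripper_force: 0.0
[ 0.43987049 -0.07251152  0.13121803] 6.2598906604960725
```

View pics/w1.png

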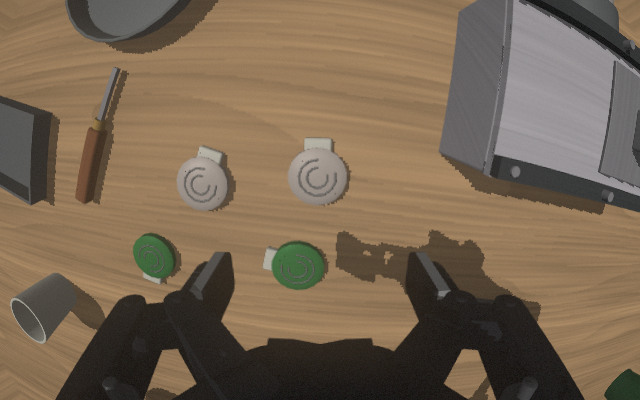

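The wrist view shows the right shell's disc centre at (319,176) with its lug at (318,145), and the left shell's disc centre at (203,182) with its lug at (210,155). The graver is at the left, with its handle around (90,165).

```bash
cat >> h.py <<'E'
def shells(st,im,x0=0,y0=0,x1=640,y1=400,z=.011):
    h=cv2.cvtColor(im,cv2.COLOR_BGR2HSV);m=(h[...,1]<50)&(h[...,2]>105)
    k=np.zeros(m.shape,bool);k[y0:y1,x0:x1]=1
    for s,c,p in blobs(m&k,400,9000):
        o=cv2.morphologyEx(np.uint8(np.isin(np.arange(256000).reshape(400,640),p[:,1]*640+p[:,0])),cv2.MORPH_CLOSE,np.ones((9,9)))
        q=np.argwhere(o)[:,::-1];w=wrist(st,q,z)[:,:2]
        # disc centre: deepest interior point in metric grid
        g=np.zeros((240,240),np.uint8);mu=w.mean(0);g[tuple(np.int32((w-mu)*1500+120).clip(0,239).T)]=1
        g=cv2.morphologyEx(g,cv2.MORPH_CLOSE,np.ones((7,7)));D=cv2.distanceTransform(g,cv2.DIST_L2,5);mx=D.max()
        C=(np.argwhere(D>mx-.6).mean(0)-120)/1500+mu
        far=w[np.linalg.norm(w-C,axis=1)>.0285];d=far.mean(0)-C if len(far) else np.zeros(2)
        print("shell px",c.round(0),"C",C.round(4),"r",(mx/1500).round(4),"lug yaw",np.degrees(np.arctan2(d[1],d[0])).round(1),len(far))
def todo(st,xyz,y):
    t=np.asarray(xyz)-st["position"];print("tool delta",rot(st["ee_rot"]).inv().apply(t).round(4),"turn z (tool)",round(yaw(st)-y,2))
E
python3 - <<'E'
from h import *
im=cv2.imread("pics/w1.png");st=manip.get_state()
shells(st,im,160,130,360,220)
print(wrist(st,[[319,176],[318,138],[203,182],[115,70],[83,200],[99,125]],.011).round(4))
E
```

```text
shell px [317. 172.] C [ 0.4579 -0.0692] r 0.0248 lug yaw 6.0 204
shell px [203. 180.] C [0.4404 0.0364] r 0.0246 lug yaw -14.4 182
[[ 0.4585 -0.0705  0.011 ]
 [ 0.4914 -0.0661  0.011 ]
 [ 0.4425  0.0349  0.011 ]
 [ 0.5467  0.1385  0.011 ]
 [ 0.4084  0.1888  0.011 ]
 [ 0.4917  0.1573  0.011 ]]
```

```bash
python3 -m handwheel '[{"translation":[0.004,0,0.03],"angular":[0,0,0],"hand":0},{"translation":[0.004,0,0.03],"angular":[0,0,0],"hand":0},{"translation":[0.004,0,0.03],"angular":[0,0,0],"hand":0},{"translation":[0.004,0,0.024],"angular":[0,0,0],"hand":0},{"translation":[0,0,0.012],"angular":[0,0,0],"hand":0},{"translation":[0,0,0.004],"angular":[0,0,0],"hand":0},{"translation":[0,0,0],"angular":[0,0,0],"hand":0.2}]'; python3 -m handwheel '[{"translation":[0,0,0],"angular":[0,0,0],"hand":0.7},{"translation":[0,0,0],"angular":[0,0,0],"hand":0.7},{"translation":[0,0,0],"angular":[0,0,0],"hand":0.7},{"translation":[0,0,0],"angular":[0,0,0],"hand":0.7},{"translation":[0,0,0],"angular":[0,0,0],"hand":0.7}]' 40
```

```text
clock: 2.32
position: [0.4584, -0.0721, 0.003]
ee_rot: [0.0, 0.999, 0.054, 0.001]
contact_force: [1.0, -0.3, -0.1]
width: 0.0759
gripper_force: 0.0
clock: 2.73
position: [0.4587, -0.0719, 0.0046]
ee_rot: [0.001, 0.999, 0.053, 0.002]
contact_force: [-1.9, 0.6, 8.7]
width: 0.049
gripper_force: 39.7
```

```bash
python3 -m handwheel '[{"translation":[0,0,0],"angular":[0,0,0],"hand":0.28},{"translation":[0,0,0],"angular":[0,0,0],"hand":0.28},{"translation":[0,0,0],"angular":[0,0,0],"hand":0.28}]' 40;  python3 -m handwheel '[{"translation":[-0.002,0,0.002],"angular":[0,0,0],"hand":0.28},{"translation":[0,0,0.002],"angular":[0,0,0],"hand":0.28},{"translation":[0,0,0],"angular":[0,0,0],"hand":0.28}]'
python3 - <<'E'
from h import *
st,im=snap("w2");print(st["position"],yaw(st));cv2.imwrite("pics/w2c.png",cv2.resize(im[150:400,150:490],None,fx=2,fy=2))
E
```

```text
clock: 2.98
position: [0.4576, -0.0715, 0.003]
ee_rot: [0.0, 0.999, 0.053, 0.001]
contact_force: [0.5, 0.1, 0.1]
width: 0.0613
gripper_force: 0.0
clock: 3.23
position: [0.4545, -0.0714, -0.0022]
ee_rot: [-0.0, 0.999, 0.053, -0.001]
contact_force: [-0.1, 0.4, -0.0]
width: 0.0617
gripper_force: 0.0
[ 0.45454342 -0.07143713 -0.0021914 ] 6.106971645828103
```

View pics/w2c.png

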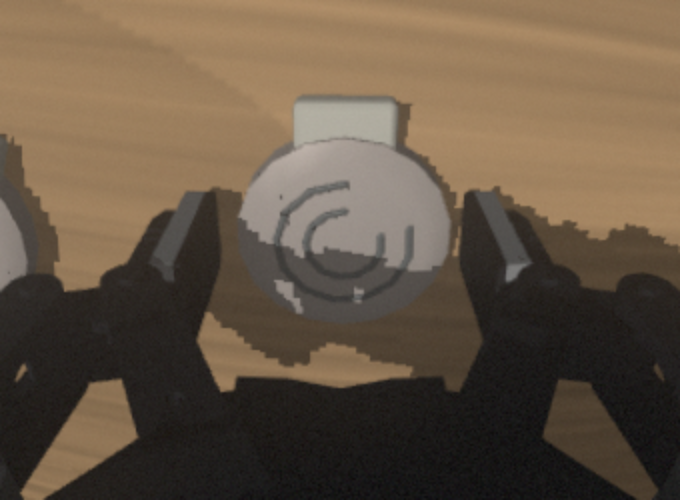

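The crop shows the disc between the open pads, centred, with its lug pointing away. I'm lower now with no contact, so I'll grip again.

```bash
python3 -m handwheel '[{"translation":[0,0,0],"angular":[0,0,0],"hand":0.7},{"translation":[0,0,0],"angular":[0,0,0],"hand":0.7},{"translation":[0,0,0],"angular":[0,0,0],"hand":0.7},{"translation":[0,0,0],"angular":[0,0,0],"hand":0.7}]' 40
```

```text
clock: 3.62
position: [0.455, -0.0715, -0.0014]
ee_rot: [-0.0, 0.999, 0.053, -0.0]
contact_force: [-1.8, 0.6, 5.5]
width: 0.0498
gripper_force: 40.7
```

```bash
python3 -m handwheel '[{"translation":[0,0,-0.01],"angular":[0,0,0],"hand":0.7},{"translation":[0,0,-0.02],"angular":[0,0,0],"hand":0.7},{"translation":[0,0,-0.02],"angular":[0,0,0],"hand":0.7},{"translation":[0,0,-0.02],"angular":[0,0,0],"hand":0.7},{"translation":[0,0,0],"angular":[0,0,0],"hand":0.7}]'
```

```text
clock: 4.03
position: [0.4578, -0.0724, 0.0713]
ee_rot: [0.001, 0.999, 0.053, 0.003]
contact_force: [0.1, 0.8, -0.1]
width: 0.0496
gripper_force: 41.8
```

Run:
```python
from h import *
st=manip.get_state();print(st["width"],st["gripper_force"]);todo(st,[.685,.132,.07],yaw(st))
```

```text
0.049620584285623104 41.836443431675434
tool delta [ 0.2476 -0.179   0.0024] turn z (tool) 0.0
```

```bash
python3 -m handwheel '[{"translation":[0.015,-0.011,0],"angular":[0,0,0],"hand":0.7},{"translation":[0.028,-0.02,0],"angular":[0,0,0],"hand":0.7},{"translation":[0.028,-0.02,0],"angular":[0,0,0],"hand":0.7},{"translation":[0.028,-0.02,0],"angular":[0,0,0],"hand":0.7},{"translation":[0.028,-0.02,0],"angular":[0,0,0],"hand":0.7},{"translation":[0.028,-0.02,0],"angular":[0,0,0],"hand":0.7},{"translation":[0.028,-0.02,0],"angular":[0,0,0],"hand":0.7},{"translation":[0.028,-0.02,0],"angular":[0,0,0],"hand":0.7},{"translation":[0.028,-0.02,0],"angular":[0,0,0],"hand":0.7},{"translation":[0.008,-0.008,0],"angular":[0,0,0],"hand":0.7}]';python3 -m handwheel '[{"translation":[0,0,0],"angular":[0,0,0],"hand":0.7},{"translation":[0,0,0],"angular":[0,0,0],"hand":0.7}]'
python3 - <<'E'
from h import *
st,im=snap("w3");print(st["position"],yaw(st),st["width"]);todo(st,[.685,.132,.006],6)
E
```

```text
clock: 4.87
position: [0.6855, 0.136, 0.0667]
ee_rot: [-0.001, 0.999, 0.054, 0.002]
contact_force: [0.2, -0.3, -0.1]
width: 0.0498
gripper_force: 41.8
clock: 5.03
position: [0.6807, 0.1329, 0.0665]
ee_rot: [0.0, 0.999, 0.054, -0.002]
contact_force: [-0.2, -0.7, -0.9]
width: 0.0494
gripper_force: 41.8
[0.68066229 0.13285514 0.06653499] 6.175755070010156 0.04937101186670227
tool delta [0.0044 0.0013 0.0605] turn z (tool) 0.18
```

View pics/w3.png

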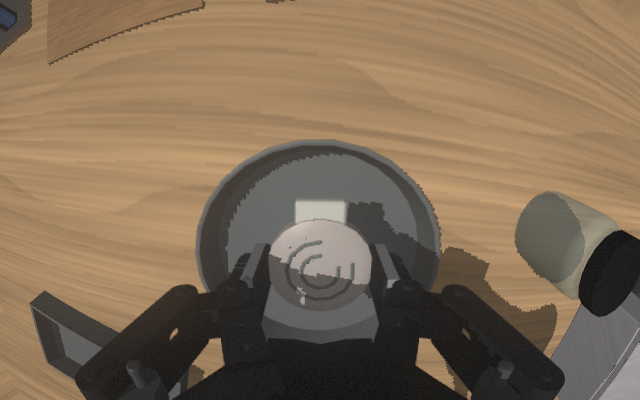

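The shell is held level above the dish. The dish's outer rim spans columns 197 to 440 near row 245, and its far edge is at (318,140).

```bash
python3 - <<'E'
from h import *
print(wrist(manip.get_state(),[[197,245],[440,245],[318,140]],.03).round(4))
E
python3 -m handwheel '[{"translation":[0.002,0,0.018],"angular":[0,0,0],"hand":0.7},{"translation":[0,0,0.018],"angular":[0,0,0],"hand":0.7},{"translation":[0,0,0.012],"angular":[0,0,0],"hand":0.7},{"translation":[0,0,0.006],"angular":[0,0,0],"hand":0.7},{"translation":[0,0,0.003],"angular":[0,0,0],"hand":0.7},{"translation":[0,0,0],"angular":[0,0,0],"hand":0.7},{"translation":[0,0,0],"angular":[0,0,0],"hand":0.7}]'
```

```text
[[0.6608 0.2134 0.03  ]
 [0.6781 0.051  0.03  ]
 [0.7368 0.1395 0.03  ]]
clock: 5.67
position: [0.684, 0.1326, 0.0119]
ee_rot: [0.0, 0.999, 0.053, 0.0]
contact_force: [-0.2, -0.5, -0.1]
width: 0.0495
gripper_force: 41.8
```

```bash
python3 -m handwheel '[{"translation":[0,0,0.004],"angular":[0,0,0],"hand":0.7},{"translation":[0,0,0.003],"angular":[0,0,0],"hand":0.7},{"translation":[0,0,0],"angular":[0,0,0],"hand":0.7}]'; python3 -m handwheel '[{"translation":[0,0,0],"angular":[0,0,0],"hand":0.26},{"translation":[0,0,0],"angular":[0,0,0],"hand":0.26},{"translation":[0,0,0],"angular":[0,0,0],"hand":0.26}]'; python3 -m handwheel '[{"translation":[0,0,-0.01],"angular":[0,0,0],"hand":0.26},{"translation":[0,0,-0.03],"angular":[0,0,0],"hand":0.26},{"translation":[0,0,-0.03],"angular":[0,0,0],"hand":0.2},{"translation":[0,0,-0.03],"angular":[0,0,0],"hand":0},{"translation":[0,0,-0.02],"angular":[0,0,0],"hand":0},{"translation":[0,0,0],"angular":[0,0,0],"hand":0}]'
python3 - <<'E'
from h import *
st,im=snap("w4");shells(st,im,200,130,440,330,.016);todo(st,[.438,.036,.12],-13.8)
E
```

```text
clock: 5.92
position: [0.6834, 0.1329, 0.004]
ee_rot: [0.0, 0.999, 0.053, -0.0]
contact_force: [-0.5, -0.0, -0.4]
width: 0.0498
gripper_force: 41.8
clock: 6.17
position: [0.6839, 0.1329, 0.0046]
ee_rot: [0.0, 0.999, 0.053, 0.0]
contact_force: [-0.3, -0.3, 0.3]
width: 0.0631
gripper_force: 0.0
clock: 6.67
position: [0.6872, 0.1333, 0.1314]
ee_rot: [-0.0, 0.999, 0.053, 0.006]
contact_force: [0.2, -0.2, 0.2]
width: 0.0852
gripper_force: 0.0
shell px [319. 196.] C [0.6851 0.134 ] r 0.0248 lug yaw 9.5 421
tool delta [-0.2583  0.0702  0.0084] turn z (tool) 19.91
```

```bash
python3 -m handwheel '[{"translation":[-0.012,0.003,0],"angular":[0,0,0],"hand":0},{"translation":[-0.029,0.008,0],"angular":[0,0,0],"hand":0},{"translation":[-0.029,0.008,0],"angular":[0,0,0],"hand":0},{"translation":[-0.029,0.008,0],"angular":[0,0,0],"hand":0},{"translation":[-0.029,0.008,0],"angular":[0,0,0],"hand":0},{"translation":[-0.029,0.008,0],"angular":[0,0,0],"hand":0},{"translation":[-0.029,0.008,0],"angular":[0,0,0],"hand":0},{"translation":[-0.029,0.008,0],"angular":[0,0,0],"hand":0},{"translation":[-0.029,0.008,0],"angular":[0,0,0],"hand":0},{"translation":[-0.014,0.003,0],"angular":[0,0,0],"hand":0}]'; python3 -m handwheel '[{"translation":[0,0,0.01],"angular":[0,0,6.6],"hand":0},{"translation":[0,0,0.02],"angular":[0,0,6.6],"hand":0},{"translation":[0,0,0.02],"angular":[0,0,6.7],"hand":0},{"translation":[0,0,0],"angular":[0,0,0],"hand":0},{"translation":[0,0,0],"angular":[0,0,0],"hand":0}]'
python3 - <<'E'
from h import *
st,im=snap("w5");print(st["position"],yaw(st));shells(st,im,200,130,440,300);todo(st,[.438,.036,-.002],-13.8)
E
```

```text
clock: 7.55
position: [0.4291, 0.0353, 0.123]
ee_rot: [-0.0, 0.999, 0.053, -0.003]
contact_force: [-0.6, 0.3, 0.1]
width: 0.0856
gripper_force: 0.0
clock: 7.97
position: [0.433, 0.0359, 0.0732]
ee_rot: [0.0, 0.993, -0.119, -0.002]
contact_force: [-0.2, -0.1, 0.1]
width: 0.0854
gripper_force: 0.0
[0.43299761 0.03592866 0.07323558] -13.63050176448667
shell px [315. 199.] C [0.4482 0.0354] r 0.0176 lug yaw 142.0 212
tool delta [ 0.0052 -0.0013  0.0752] turn z (tool) 0.17
```

```bash
python3 -m handwheel '[{"translation":[0.004,-0.001,0.02],"angular":[0,0,0],"hand":0},{"translation":[0.001,0,0.03],"angular":[0,0,0],"hand":0},{"translation":[0,0,0.015],"angular":[0,0,0],"hand":0.1},{"translation":[0,0,0.007],"angular":[0,0,0],"hand":0.2},{"translation":[0,0,0.003],"angular":[0,0,0],"hand":0.28},{"translation":[0,0,0],"angular":[0,0,0],"hand":0.28}]'; python3 -m handwheel '[{"translation":[0,0,0],"angular":[0,0,0],"hand":0.7},{"translation":[0,0,0],"angular":[0,0,0],"hand":0.7},{"translation":[0,0,0],"angular":[0,0,0],"hand":0.7},{"translation":[0,0,0],"angular":[0,0,0],"hand":0.7}]' 40;python3 -m handwheel '[{"translation":[0,0,-0.01],"angular":[0,0,0],"hand":0.7},{"translation":[0,0,-0.02],"angular":[0,0,0],"hand":0.7},{"translation":[0,0,-0.02],"angular":[0,0,0],"hand":0.7},{"translation":[0,0,-0.015],"angular":[0,0,0],"hand":0.7},{"translation":[0,0,0],"angular":[0,0,0],"hand":0.7}]'
python3 - <<'E'
from h import *
st,im=snap("w6");todo(st,[.619,.132,.07],yaw(st))
E
```

```text
clock: 8.52
position: [0.4403, 0.0356, -0.0004]
ee_rot: [0.0, 0.993, -0.12, 0.0]
contact_force: [-0.0, -0.4, 0.4]
width: 0.0615
gripper_force: 0.0
clock: 8.85
position: [0.4407, 0.0356, 0.0008]
ee_rot: [-0.0, 0.993, -0.12, 0.001]
contact_force: [-0.4, -0.1, 6.7]
width: 0.0494
gripper_force: 41.1
clock: 9.27
position: [0.4425, 0.0355, 0.0676]
ee_rot: [-0.0, 0.993, -0.12, 0.004]
contact_force: [0.6, -1.5, -0.2]
width: 0.0496
gripper_force: 41.7
tool delta [ 0.1485 -0.1358 -0.001 ] turn z (tool) 0.0
```

```bash
python3 -m handwheel '[{"translation":[0.008,-0.007,0],"angular":[0,0,0],"hand":0.7},{"translation":[0.019,-0.018,0],"angular":[0,0,0],"hand":0.7},{"translation":[0.019,-0.018,0],"angular":[0,0,0],"hand":0.7},{"translation":[0.019,-0.018,0],"angular":[0,0,0],"hand":0.7},{"translation":[0.019,-0.018,0],"angular":[0,0,0],"hand":0.7},{"translation":[0.019,-0.018,0],"angular":[0,0,0],"hand":0.7},{"translation":[0.019,-0.018,0],"angular":[0,0,0],"hand":0.7},{"translation":[0.019,-0.016,0],"angular":[0,0,0],"hand":0.7},{"translation":[0.008,-0.006,0],"angular":[0,0,0],"hand":0.7},{"translation":[0,0,0],"angular":[0,0,0],"hand":0.7}]';python3 -m handwheel '[{"translation":[0,0,0],"angular":[0,0,0],"hand":0.7}]'
python3 - <<'E'
from h import *
st=manip.get_state();todo(st,[.619,.132,.006],yaw(st))
E
```

```text
clock: 10.15
position: [0.619, 0.1342, 0.0627]
ee_rot: [-0.0, 0.993, -0.12, 0.0]
contact_force: [-0.3, -0.2, -0.5]
width: 0.0496
gripper_force: 41.7
clock: 10.23
position: [0.6158, 0.133, 0.0628]
ee_rot: [0.001, 0.993, -0.12, -0.002]
contact_force: [-0.6, 0.2, -0.4]
width: 0.0496
gripper_force: 41.7
tool delta [0.0036 0.0001 0.0568] turn z (tool) 0.0
```

```bash
python3 -m handwheel '[{"translation":[0,0,0.016],"angular":[0,0,0],"hand":0.7},{"translation":[0,0,0.016],"angular":[0,0,0],"hand":0.7},{"translation":[0,0,0.012],"angular":[0,0,0],"hand":0.7},{"translation":[0,0,0.006],"angular":[0,0,0],"hand":0.7},{"translation":[0,0,0.003],"angular":[0,0,0],"hand":0.7},{"translation":[0,0,0],"angular":[0,0,0],"hand":0.7},{"translation":[0,0,0],"angular":[0,0,0],"hand":0.7}]'
```

```text
clock: 10.82
position: [0.617, 0.1329, 0.0118]
ee_rot: [0.0, 0.993, -0.12, 0.0]
contact_force: [-0.5, -0.3, 0.2]
width: 0.0494
gripper_force: 41.7
```

```bash
python3 -m handwheel '[{"translation":[0,0,0.004],"angular":[0,0,0],"hand":0.7},{"translation":[0,0,0.002],"angular":[0,0,0],"hand":0.7},{"translation":[0,0,0],"angular":[0,0,0],"hand":0.7}]'; python3 -m handwheel '[{"translation":[0,0,0],"angular":[0,0,0],"hand":0.26},{"translation":[0,0,0],"angular":[0,0,0],"hand":0.26},{"translation":[0,0,0],"angular":[0,0,0],"hand":0.26}]'; python3 -m handwheel '[{"translation":[0,0,-0.01],"angular":[0,0,0],"hand":0.26},{"translation":[0,0,-0.03],"angular":[0,0,0],"hand":0.26},{"translation":[0,0,-0.03],"angular":[0,0,0],"hand":0.2},{"translation":[0,0,-0.03],"angular":[0,0,0],"hand":0},{"translation":[0,0,-0.02],"angular":[0,0,0],"hand":0},{"translation":[0,0,0],"angular":[0,0,0],"hand":0}]'
python3 - <<'E'
from h import *
st,im=snap("w7");shells(st,im,180,100,460,360,.016);todo(st,[.453,.17,.12],-20)
E
```

```text
clock: 11.07
position: [0.6175, 0.1331, 0.0059]
ee_rot: [-0.0, 0.993, -0.12, 0.001]
contact_force: [0.4, -0.7, 1.2]
width: 0.0493
gripper_force: 41.9
clock: 11.32
position: [0.6171, 0.1332, 0.0053]
ee_rot: [0.0, 0.993, -0.12, 0.0]
contact_force: [0.8, 0.3, -0.4]
width: 0.0632
gripper_force: 0.0
clock: 11.82
position: [0.6205, 0.1336, 0.1315]
ee_rot: [-0.001, 0.993, -0.12, 0.005]
contact_force: [0.3, -0.0, 1.2]
width: 0.0854
gripper_force: 0.0
shell px [256. 202.] C [0.5862 0.146 ] r 0.002 lug yaw 43.1 469
tool delta [-0.1715  0.0046  0.0097] turn z (tool) 6.21
```

```bash
python3 -m handwheel '[{"translation":[-0.012,0,0],"angular":[0,0,0],"hand":0},{"translation":[-0.027,0.001,0],"angular":[0,0,0],"hand":0},{"translation":[-0.027,0.001,0],"angular":[0,0,0],"hand":0},{"translation":[-0.027,0.001,0],"angular":[0,0,0],"hand":0},{"translation":[-0.027,0.001,0],"angular":[0,0,0],"hand":0},{"translation":[-0.027,0.001,0],"angular":[0,0,0],"hand":0},{"translation":[-0.02,0,0],"angular":[0,0,3],"hand":0},{"translation":[-0.005,0,0],"angular":[0,0,3.2],"hand":0},{"translation":[0,0,0],"angular":[0,0,0],"hand":0},{"translation":[0,0,0],"angular":[0,0,0],"hand":0}]'
python3 - <<'E'
from h import *
st,im=snap("w8");todo(st,[.454,.17,.003],-20);print(st["position"],yaw(st))
E
```

```text
clock: 12.7
position: [0.4485, 0.1695, 0.1248]
ee_rot: [0.0, 0.985, -0.173, -0.0]
contact_force: [0.5, -0.3, 0.6]
width: 0.0855
gripper_force: 0.0
tool delta [ 0.0051 -0.0024  0.1218] turn z (tool) 0.12
[0.4484718  0.16953772 0.12478522] -19.88175238849971
```

View pics/w8.png

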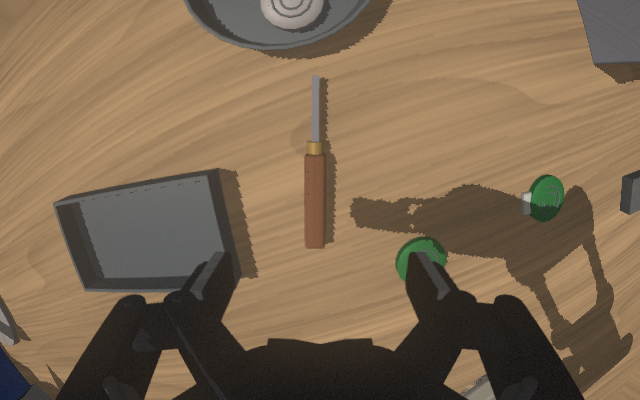

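The graver is nearly in line with the tool x axis: handle end (315,248), ferrule start (315,154), tip (316,77). The near shell sits in the dish at (291,5). The tray is at left with clear space for the finger.

Run:
```python
from h import *
st=manip.get_state();a=wrist(st,[[315,248],[315,154]],.018);t=wrist(st,[316,77],.012)[0]
d=a[1]-a[0];print(a.round(4),t.round(4),np.linalg.norm(t-a[0]),np.degrees(np.arctan2(d[1],d[0])))
u=(t-a[0])[:2];u/=np.linalg.norm(u);g=a[0][:2]+.05*u;print(g);todo(st,[*g,.003],yaw(st))
```

```text
[[0.4086 0.1895 0.018 ]
 [0.4869 0.1607 0.018 ]] [0.5456 0.1385 0.012 ] 0.14634542788649507 -20.209178743666833
[0.45544187 0.17205441]
tool delta [ 0.0049 -0.0045  0.1219] turn z (tool) 0.0
```

```bash
python3 -m handwheel '[{"translation":[0.002,-0.002,0.03],"angular":[0,0,0],"hand":0},{"translation":[0.001,-0.002,0.035],"angular":[0,0,0],"hand":0.2},{"translation":[0,0,0.03],"angular":[0,0,0],"hand":0.3},{"translation":[0,0,0.014],"angular":[0,0,0],"hand":0.4},{"translation":[0,0,0.007],"angular":[0,0,0],"hand":0.5},{"translation":[0,0,0.003],"angular":[0,0,0],"hand":0.5},{"translation":[0,0,0],"angular":[0,0,0],"hand":0.5}]'; python3 -m handwheel '[{"translation":[0,0,0],"angular":[0,0,0],"hand":1},{"translation":[0,0,0],"angular":[0,0,0],"hand":1},{"translation":[0,0,0],"angular":[0,0,0],"hand":1},{"translation":[0,0,0],"angular":[0,0,0],"hand":1},{"translation":[0,0,0],"angular":[0,0,0],"hand":1}]' 40;python3 -m handwheel '[{"translation":[0,0,-0.01],"angular":[0,0,0],"hand":1},{"translation":[0,0,-0.02],"angular":[0,0,0],"hand":1},{"translation":[0,0,-0.02],"angular":[0,0,0],"hand":1},{"translation":[0,0,-0.015],"angular":[0,0,0],"hand":1},{"translation":[0,0,0],"angular":[0,0,0],"hand":1}]'
python3 - <<'E'
from h import *
st=manip.get_state();print(st["position"],yaw(st),st["qpos"])
E
```

```text
clock: 13.33
position: [0.4538, 0.1722, 0.0059]
ee_rot: [0.0, 0.985, -0.174, -0.0]
contact_force: [0.1, -0.2, 0.9]
width: 0.0423
gripper_force: 0.0
clock: 13.75
position: [0.4543, 0.1725, 0.0075]
ee_rot: [-0.001, 0.985, -0.173, 0.002]
contact_force: [0.6, -0.5, 6.0]
width: 0.0167
gripper_force: 41.4
clock: 14.17
position: [0.4552, 0.1728, 0.0741]
ee_rot: [-0.001, 0.985, -0.174, 0.003]
contact_force: [0.2, 0.3, -0.5]
width: 0.0166
gripper_force: 40.6
[0.45517997 0.17284773 0.07411737] -19.984575860414576 [ 2.19931368e-01  2.89340459e-01  1.92740490e+00 -6.56794659e-05
  9.18382840e-01  2.13955464e+00]
```

```bash
python3 -m handwheel '[{"translation":[0,0,0],"angular":[0,0,-4],"hand":1},{"translation":[0,0,0],"angular":[0,0,-7],"hand":1},{"translation":[0,0,0],"angular":[0,0,-7],"hand":1},{"translation":[0,0,0],"angular":[0,0,-7],"hand":1},{"translation":[0,0,0],"angular":[0,0,-7],"hand":1},{"translation":[0,0,0],"angular":[0,0,-7],"hand":1},{"translation":[0,0,0],"angular":[0,0,-7],"hand":1},{"translation":[0,0,0],"angular":[0,0,-7],"hand":1},{"translation":[0,0,0],"angular":[0,0,-7],"hand":1},{"translation":[0,0,0],"angular":[0,0,-7],"hand":1}]';python3 -m handwheel '[{"translation":[0,0,0],"angular":[0,0,-7],"hand":1},{"translation":[0,0,0],"angular":[0,0,-7],"hand":1},{"translation":[0,0,0],"angular":[0,0,-7],"hand":1},{"translation":[0,0,0],"angular":[0,0,-6],"hand":1},{"translation":[0,0,0],"angular":[0,0,-3],"hand":1},{"translation":[0,0,0],"angular":[0,0,0],"hand":1}]'
python3 - <<'E'
from h import *
st=manip.get_state();print(yaw(st));todo(st,[.4645,.3336,.07],77.3)
E
```

```text
clock: 15.0
position: [0.4523, 0.1721, 0.0703]
ee_rot: [-0.0, 0.916, 0.402, -0.001]
contact_force: [-0.2, -1.4, -0.2]
width: 0.0164
gripper_force: 40.6
clock: 15.5
position: [0.4523, 0.1721, 0.0703]
ee_rot: [-0.0, 0.782, 0.623, -0.001]
contact_force: [-0.3, 0.0, -0.6]
width: 0.0167
gripper_force: 40.6
77.05516093983923
tool delta [ 0.1601 -0.0243  0.0002] turn z (tool) -0.24
```

```bash
python3 -m handwheel '[{"translation":[0.01,-0.0015,0],"angular":[0,0,0],"hand":1},{"translation":[0.023,-0.0035,0],"angular":[0,0,0],"hand":1},{"translation":[0.023,-0.0035,0],"angular":[0,0,0],"hand":1},{"translation":[0.023,-0.0035,0],"angular":[0,0,0],"hand":1},{"translation":[0.023,-0.0035,0],"angular":[0,0,0],"hand":1},{"translation":[0.023,-0.0035,0],"angular":[0,0,0],"hand":1},{"translation":[0.023,-0.0035,0],"angular":[0,0,0],"hand":1},{"translation":[0.01,-0.0015,0],"angular":[0,0,0],"hand":1},{"translation":[0,0,0],"angular":[0,0,0],"hand":1}]';python3 -m handwheel '[{"translation":[0,0,0],"angular":[0,0,0],"hand":1}]'
python3 - <<'E'
from h import *
st,im=snap("w9");todo(st,[.4645,.3336,.012],77.3)
t=cv2.cvtColor(manip.get_image("top"),cv2.COLOR_RGB2BGR);cv2.imwrite("pics/top9.png",t);cv2.imwrite("pics/w9v.png",np.vstack([im[0:400],cv2.resize(t[80:280,120:440],(640,400))])[::1][:, :])
v=cv2.imread("pics/w9v.png");cv2.imwrite("pics/w9v.png",cv2.resize(v,(480,600)))
E
```

```text
clock: 16.25
position: [0.4653, 0.3341, 0.0708]
ee_rot: [-0.0, 0.782, 0.623, 0.0]
contact_force: [0.0, 0.4, -0.0]
width: 0.0166
gripper_force: 40.6
clock: 16.33
position: [0.4646, 0.3315, 0.0707]
ee_rot: [0.0, 0.782, 0.623, -0.001]
contact_force: [1.3, -0.4, -1.7]
width: 0.0165
gripper_force: 40.6
tool delta [ 0.0022 -0.0005  0.0587] turn z (tool) -0.24
```

View pics/w9v.png

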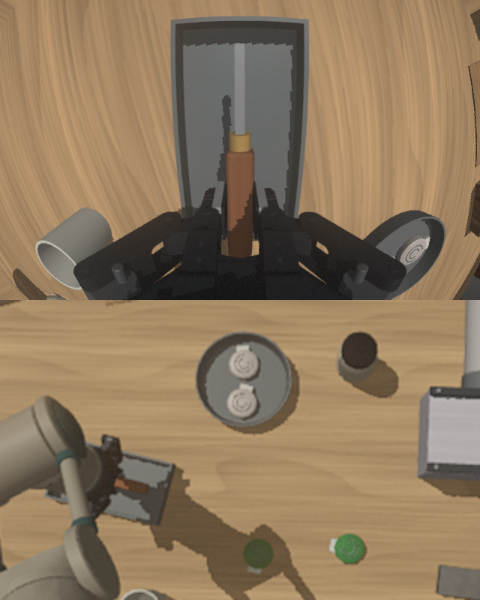

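Both shells lie in the dish, and the graver is centred and aligned over the tray. I'll set it down now.

```bash
python3 -m handwheel '[{"translation":[0.001,0,0.016],"angular":[0,0,0],"hand":1},{"translation":[0,0,0.016],"angular":[0,0,0],"hand":1},{"translation":[0,0,0.012],"angular":[0,0,0],"hand":1},{"translation":[0,0,0.006],"angular":[0,0,0],"hand":1},{"translation":[0,0,0.003],"angular":[0,0,0],"hand":1},{"translation":[0,0,0.003],"angular":[0,0,0],"hand":1},{"translation":[0,0,0],"angular":[0,0,0],"hand":1}]'
```

```text
clock: 17.02
position: [0.4656, 0.3322, 0.0153]
ee_rot: [0.0, 0.783, 0.622, -0.0]
contact_force: [0.1, -0.7, 0.4]
width: 0.0168
gripper_force: 40.6
```

```bash
python3 -m handwheel '[{"translation":[0,0,0.002],"angular":[0,0,0],"hand":1},{"translation":[0,0,0.002],"angular":[0,0,0],"hand":1},{"translation":[0,0,0],"angular":[0,0,0],"hand":1}]';python3 -m handwheel '[{"translation":[0,0,0],"angular":[0,0,0],"hand":0.5},{"translation":[0,0,0],"angular":[0,0,0],"hand":0.5},{"translation":[0,0,0],"angular":[0,0,0],"hand":0.5},{"translation":[0,0,0],"angular":[0,0,0],"hand":0.5}]'; python3 -m handwheel '[{"translation":[0,0,-0.01],"angular":[0,0,0],"hand":0.5},{"translation":[0,0,-0.03],"angular":[0,0,0],"hand":0.5},{"translation":[0,0,-0.035],"angular":[0,0,0],"hand":0.5},{"translation":[0,0,-0.035],"angular":[0,0,0],"hand":0.5},{"translation":[0,0,-0.035],"angular":[0,0,0],"hand":0.5},{"translation":[0,0,-0.035],"angular":[0,0,0],"hand":0.5},{"translation":[0,0,-0.02],"angular":[0,0,0],"hand":0.5},{"translation":[0,0,0],"angular":[0,0,0],"hand":0.5}]'
python3 - <<'E'
from h import *
st,im=snap("w10");print(st["position"])
h=cv2.cvtColor(im,cv2.COLOR_BGR2HSV);m=(h[...,0]<12)&(h[...,1]>100)
for s,c,p in blobs(m,300,9000):
    w=wrist(st,p,.02)[:,:2];e=np.linalg.eigh(np.cov(w.T));d=e[1][:,1];t=(w-w.mean(0))@d;print(c,w.mean(0),np.degrees(np.arctan2(d[1],d[0])),t.min(),t.max())
im=cv2.imread("pics/top0.png")
# tab top from top view crop coords, z=.142; studs
c=lambda x,y:(x/2.9+240,y/2.9+95)
print(fixed("top",[c(684,186),c(684,232)],.142).round(4));todo(st,[.554,-.338,.22],yaw(st))
print(st["qpos"])
E
```

```text
clock: 17.27
position: [0.4659, 0.3328, 0.0116]
ee_rot: [0.0, 0.783, 0.623, 0.001]
contact_force: [-0.8, 0.2, -0.5]
width: 0.0166
gripper_force: 40.6
clock: 17.6
position: [0.4655, 0.3327, 0.0114]
ee_rot: [0.0, 0.783, 0.623, 0.0]
contact_force: [0.8, 0.0, 0.4]
width: 0.0426
gripper_force: 0.0
clock: 18.27
position: [0.4681, 0.3341, 0.2179]
ee_rot: [0.001, 0.783, 0.623, 0.006]
contact_force: [0.9, 0.9, 0.0]
width: 0.0427
gripper_force: 0.0
[0.46810806 0.33412095 0.21787191]
[624.9575733  209.26726118] [1.07346516 0.08450437] 106.9505880821135 -1.1701293142860718 0.44994627401608395
[316.24195624 183.98326898] [0.46529664 0.32614297] 77.17298942767677 -0.0441537672803403 0.03906124329647873
[[ 0.5698 -0.3334  0.142 ]
 [ 0.5325 -0.333   0.142 ]]
tool delta [-0.6356  0.2348 -0.005 ] turn z (tool) 0.0
[ 4.98996384e-01  2.77428241e-01  1.53669042e+00 -8.85225878e-05
  1.31564241e+00  7.25713976e-01]
```

```bash
python3 -m handwheel '[{"translation":[0,0,0],"angular":[0,0,4],"hand":0.5},{"translation":[0,0,0],"angular":[0,0,7],"hand":0.5},{"translation":[0,0,0],"angular":[0,0,7],"hand":0.5},{"translation":[0,0,0],"angular":[0,0,7],"hand":0.5},{"translation":[0,0,0],"angular":[0,0,7],"hand":0.5},{"translation":[0,0,0],"angular":[0,0,7],"hand":0.5},{"translation":[0,0,0],"angular":[0,0,7],"hand":0.5},{"translation":[0,0,0],"angular":[0,0,7],"hand":0.5},{"translation":[0,0,0],"angular":[0,0,7],"hand":0.5},{"translation":[0,0,0],"angular":[0,0,7],"hand":0.5}]';python3 -m handwheel '[{"translation":[0,0,0],"angular":[0,0,6],"hand":0.5},{"translation":[0,0,0],"angular":[0,0,4],"hand":0.5},{"translation":[0.002,0.016,0],"angular":[0,0,0],"hand":0.5},{"translation":[0.005,0.036,0],"angular":[0,0,0],"hand":0.5},{"translation":[0.005,0.036,0],"angular":[0,0,0],"hand":0.5},{"translation":[0.005,0.036,0],"angular":[0,0,0],"hand":0.5},{"translation":[0.005,0.036,0],"angular":[0,0,0],"hand":0.5},{"translation":[0.005,0.036,0],"angular":[0,0,0],"hand":0.5},{"translation":[0.005,0.036,0],"angular":[0,0,0],"hand":0.5},{"translation":[0.005,0.036,0],"angular":[0,0,0],"hand":0.5}]'; python3 -m handwheel '[{"translation":[0.005,0.036,0],"angular":[0,0,0],"hand":0.5},{"translation":[0.005,0.036,0],"angular":[0,0,0],"hand":0.5},{"translation":[0.005,0.036,0],"angular":[0,0,0],"hand":0.5},{"translation":[0.005,0.036,0],"angular":[0,0,0],"hand":0.5},{"translation":[0.005,0.036,0],"angular":[0,0,0],"hand":0.5},{"translation":[0.005,0.036,0],"angular":[0,0,0],"hand":0.5},{"translation":[0.005,0.036,0],"angular":[0,0,0],"hand":0.5},{"translation":[0.005,0.036,0],"angular":[0,0,0],"hand":0.5},{"translation":[0,0.018,0],"angular":[0,0,0],"hand":0.5},{"translation":[0,0,0],"angular":[0,0,0],"hand":0.5}]'; python3 -m handwheel '[{"translation":[0,0,0],"angular":[0,0,0],"hand":0.5},{"translation":[0,0,0],"angular":[0,0,0],"hand":0.5}]'
python3 - <<'E'
from h import *
st,im=snap("w11");print(st["position"],yaw(st));todo(st,[.551,-.3335,.16],0)
E
```

```text
clock: 19.15
position: [0.4643, 0.332, 0.2095]
ee_rot: [0.001, 0.996, 0.084, -0.002]
contact_force: [-0.3, -0.4, -0.0]
width: 0.0429
gripper_force: 0.0
clock: 19.98
position: [0.5011, 0.063, 0.2099]
ee_rot: [0.0, 1.0, 0.0, -0.002]
contact_force: [1.0, 0.7, 0.2]
width: 0.0425
gripper_force: 0.0
clock: 20.82
position: [0.5418, -0.2454, 0.2092]
ee_rot: [0.0, 1.0, -0.002, -0.001]
contact_force: [0.2, 0.7, -0.2]
width: 0.0428
gripper_force: 0.0
clock: 20.98
position: [0.5416, -0.2401, 0.2102]
ee_rot: [-0.001, 1.0, 0.0, -0.001]
contact_force: [0.2, 0.5, 0.3]
width: 0.0427
gripper_force: 0.0
[ 0.54163817 -0.24006268  0.21016326] 0.009018714131365067
tool delta [0.0095 0.0936 0.0499] turn z (tool) 0.01
```

View pics/w11.png

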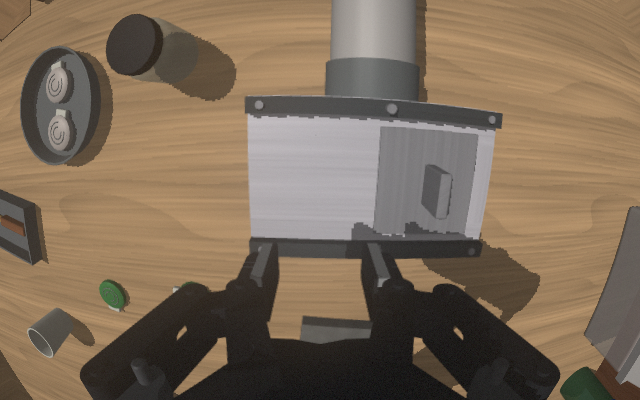

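The wrist view shows the far-rail stud at (392,108), the tab's top strip around (444,192), and the shutter still shut. The shells in the dish, the jar, the cup and the tray look undisturbed at left.

Run:
```python
from h import *
st=manip.get_state();print("stud",wrist(st,[392,108],.116).round(4));print("tab top",wrist(st,[[437,166],[452,171],[448,219],[431,216]],.142).round(4));print("screws",wrist(st,[[259,104],[492,118]],.111).round(4))
im=cv2.imread("pics/w11.png");cv2.imwrite("pics/w11c.png",cv2.resize(im[90:270,360:520],None,fx=3.3,fy=3.3,interpolation=cv2.INTER_CUBIC))
```

```text
stud [[ 0.6188 -0.2944  0.116 ]]
tab top [[ 0.5789 -0.324   0.142 ]
 [ 0.5756 -0.3365  0.142 ]
 [ 0.5379 -0.3379  0.142 ]
 [ 0.5406 -0.3232  0.142 ]]
screws [[ 0.6216 -0.192   0.111 ]
 [ 0.6171 -0.3866  0.111 ]]
```

View pics/w11c.png

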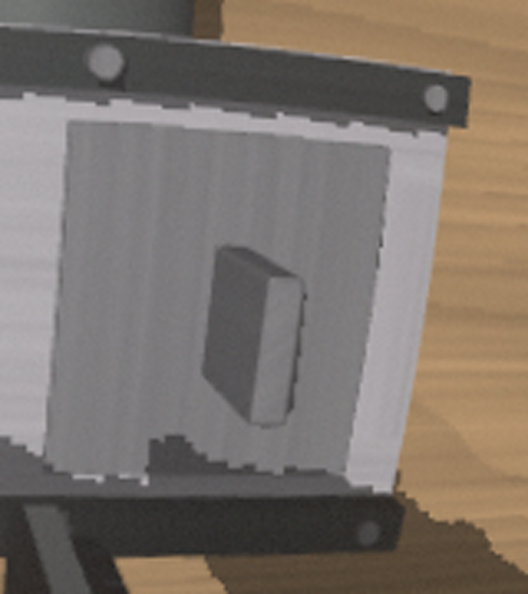

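The enlarged crop shows the tab's top face with corners at crop (268,277), (302,280), (288,420) and (253,424), so its centre is at about pixel (444,196).

Run:
```python
from h import *
st=manip.get_state();p=wrist(st,[[441.2,173.9],[451.5,174.8],[447.3,217.3],[436.7,218.5]],.142);print(p.round(4));c=p.mean(0);print(c);todo(st,[*c[:2],.165],-1.4)
```

```text
[[ 0.5732 -0.3279  0.142 ]
 [ 0.5727 -0.3364  0.142 ]
 [ 0.5394 -0.3371  0.142 ]
 [ 0.5385 -0.3282  0.142 ]]
[ 0.55592666 -0.33239114  0.142     ]
tool delta [0.014  0.0927 0.0454] turn z (tool) 1.46
```

```bash
python3 -m handwheel '[{"translation":[0.003,0.02,0],"angular":[0,0,0],"hand":0.5},{"translation":[0.004,0.028,0],"angular":[0,0,0],"hand":0.5},{"translation":[0.004,0.028,0],"angular":[0,0,0],"hand":0.5},{"translation":[0.002,0.015,0],"angular":[0,0,1.4],"hand":0.5},{"translation":[0,0,0.02],"angular":[0,0,0],"hand":0.5},{"translation":[0,0,0.02],"angular":[0,0,0],"hand":0.5},{"translation":[0,0,0],"angular":[0,0,0],"hand":0.5},{"translation":[0,0,0],"angular":[0,0,0],"hand":0.5}]'
python3 - <<'E'
from h import *
st=manip.get_state();print(st["position"]);todo(st,[.555,-.333,.109],-1.4)
E
```

```text
clock: 21.7
position: [0.5549, -0.3306, 0.1704]
ee_rot: [-0.001, 1.0, -0.012, -0.001]
contact_force: [-0.7, 0.8, 0.3]
width: 0.0424
gripper_force: 0.0
[ 0.55487698 -0.33056476  0.17037015]
tool delta [0.0003 0.0026 0.0614] turn z (tool) 0.03
```

```bash
python3 -m handwheel '[{"translation":[0,0.002,0.015],"angular":[0,0,0],"hand":0.5},{"translation":[0,0,0.018],"angular":[0,0,0],"hand":0.5},{"translation":[0,0,0.015],"angular":[0,0,0],"hand":0.5},{"translation":[0,0,0.007],"angular":[0,0,0],"hand":0.5},{"translation":[0,0,0.003],"angular":[0,0,0],"hand":0.5},{"translation":[0,0,0],"angular":[0,0,0],"hand":0.5},{"translation":[0,0,0],"angular":[0,0,0],"hand":0.5}]'; python3 -m handwheel '[{"translation":[0,0,0],"angular":[0,0,0],"hand":1},{"translation":[0,0,0],"angular":[0,0,0],"hand":1},{"translation":[0,0,0],"angular":[0,0,0],"hand":1},{"translation":[0,0,0],"angular":[0,0,0],"hand":1},{"translation":[0,0,0],"angular":[0,0,0],"hand":1},{"translation":[0,0,0],"angular":[0,0,0],"hand":1}]' 60
```

```text
clock: 22.28
position: [0.5562, -0.3346, 0.1146]
ee_rot: [0.001, 1.0, -0.012, 0.001]
contact_force: [0.5, 0.3, 0.1]
width: 0.0423
gripper_force: 0.0
clock: 22.78
position: [0.5559, -0.3336, 0.1144]
ee_rot: [-0.0, 1.0, -0.012, 0.001]
contact_force: [0.3, 5.1, 6.9]
width: 0.0093
gripper_force: 60.6
```

```bash
python3 -m handwheel '[{"translation":[0,-0.003,0],"angular":[0,0,0],"hand":1},{"translation":[0,-0.005,0],"angular":[0,0,0],"hand":1},{"translation":[0,-0.006,0],"angular":[0,0,0],"hand":1},{"translation":[0,-0.006,0],"angular":[0,0,0],"hand":1},{"translation":[0,-0.006,0],"angular":[0,0,0],"hand":1},{"translation":[0,-0.006,0],"angular":[0,0,0],"hand":1},{"translation":[0,-0.005,0],"angular":[0,0,0],"hand":1},{"translation":[0,-0.003,0],"angular":[0,0,0],"hand":1},{"translation":[0,0,0],"angular":[0,0,0],"hand":1},{"translation":[0,0,0],"angular":[0,0,0],"hand":1}]'; python3 -m handwheel '[{"translation":[0,0,0],"angular":[0,0,0],"hand":1},{"translation":[0,0,0],"angular":[0,0,0],"hand":1},{"translation":[0,0,0],"angular":[0,0,0],"hand":1}]'
python3 - <<'E'
from h import *
st,im=snap("w12");print(st["position"],st["contact_force"],st["gripper_force"])
t=manip.get_image("top")[:,:,::-1];s=manip.get_image("scene")[:,:,::-1]
v=np.hstack([cv2.resize(im[60:360,200:500],(400,400)),cv2.resize(t[120:220,390:510],(400,400))])
cv2.imwrite("pics/fin.png",v)
E
```

```text
clock: 23.62
position: [0.557, -0.2972, 0.1144]
ee_rot: [0.003, 1.0, -0.012, 0.001]
contact_force: [-1.1, -6.8, 4.4]
width: 0.0088
gripper_force: 60.3
clock: 23.87
position: [0.5569, -0.2974, 0.1144]
ee_rot: [0.003, 1.0, -0.012, 0.001]
contact_force: [-1.8, -6.5, 5.2]
width: 0.009
gripper_force: 60.4
[ 0.55694176 -0.29744132  0.11440425] [-1.834251   -6.46989999  5.22657131] 60.35063087940216
```

View pics/fin.png

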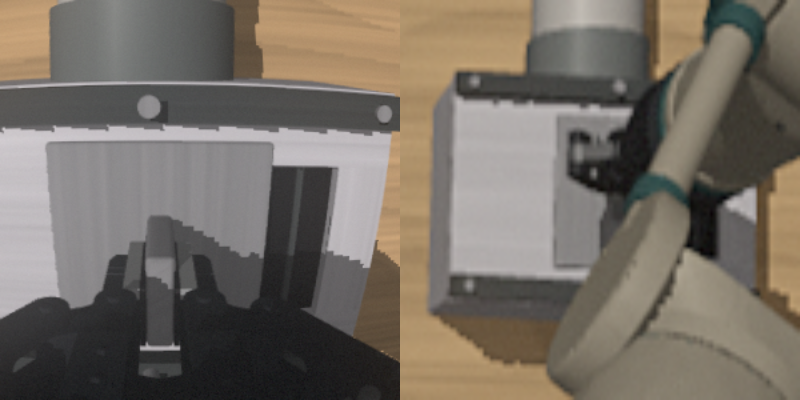

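The final view shows the tab pinched between the pads and the grille opening at right. The far stud is at view (149,107) and the tab's far top edge is centred at about view (162,218), a little to the -y side of the stud line.

Run:
```python
from h import *
st=manip.get_state()
f=lambda x,y:(200+x*.75,60+y*.75)
print("stud",wrist(st,[f(149,107)],.116),"tab",wrist(st,[f(148,261),f(176,261)],.142),"base",wrist(st,[f(150,217),f(174,217)],.102))
# shutter right (closed side) edges, for travel: black opening width
print(wrist(st,[f(273,170),f(337,170)],.1))
```

```text
stud [[ 0.61803899 -0.2948271   0.116     ]] tab [[ 0.57366146 -0.2935447   0.142     ]
 [ 0.5734076  -0.30220571  0.142     ]] base [[ 0.57290855 -0.29356166  0.102     ]
 [ 0.57264043 -0.30315969  0.102     ]]
[[ 0.590628   -0.34341888  0.1       ]
 [ 0.59013694 -0.37199808  0.1       ]]
```

```bash
python3 -m handwheel '[{"translation":[0,-0.0015,0],"angular":[0,0,0],"hand":1},{"translation":[0,-0.0015,0],"angular":[0,0,0],"hand":1},{"translation":[0,-0.0015,0],"angular":[0,0,0],"hand":1},{"translation":[0,0,0],"angular":[0,0,0],"hand":1},{"translation":[0,0,0],"angular":[0,0,0],"hand":1},{"translation":[0,0,0],"angular":[0,0,0],"hand":1},{"translation":[0,0,0],"angular":[0,0,0],"hand":1},{"translation":[0,0,0],"angular":[0,0,0],"hand":1},{"translation":[0,0,0],"angular":[0,0,0],"hand":1},{"translation":[0,0,0],"angular":[0,0,0],"hand":1}]'
python3 - <<'E'
from h import *
st,im=snap("w13");print(st["position"],st["contact_force"],st["qd"].round(4))
g=cv2.cvtColor(im,cv2.COLOR_BGR2GRAY);r=g[187,390:465].astype(int);d=np.argwhere(r<60).ravel()+390;print(d.min(),d.max(),wrist(st,[[d.min(),187],[d.max(),187]],.1))
E
```

```text
clock: 24.85
position: [0.5571, -0.2932, 0.1144]
ee_rot: [0.003, 1.0, -0.012, 0.001]
contact_force: [-1.4, -7.8, 5.0]
width: 0.0086
gripper_force: 60.4
[ 0.55706755 -0.29322959  0.11442255] [-1.43371902 -7.77535634  5.02383331] [-0.0005 -0.001   0.0003  0.0005 -0.001  -0.0006]
409 454 [[ 0.59096689 -0.3415728   0.1       ]
 [ 0.59051645 -0.36853407  0.1       ]]
```

```bash
python3 -c "
from rig import manip
print(manip.sign_off())"
```

```text
the job is handed in; nothing more can be done
None
```

I set both shell discs in the dish and the graver flat in the tray, then slid the shutter to about half travel (measured 40 mm, spring force 7.8 N) and handed the job in at about 25 s, still gripping the tab; no verdict came back.

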